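# Knock the release pin home, draw the needle cartridge and hold it level

### The arm

A 7-joint arm with a two-finger parallel gripper is mounted at the origin on the work surface. World frame = base frame: x ahead of the robot, y to its left, z up, the work surface at z = 0. Lengths are in m, angles in rad, forces in N, time in s.
With the tool pointing down it reaches from about 0.4 to 0.925 m from the base axis. Payload 5.6 kg.
Tool frame: the origin (TCP) lies midway between the tips of the shut fingers; the grasp point (between the pads) lies 19 mm behind it; z points along the fingers, y is the line along which they close (so a half turn about z gives the same grasp; the last joint's range is limited). The gripper opens to 85 mm and grips with 20 to 120 N. Pads are 22 mm wide; open, the fingers measure 114 mm over their backs; the gripper's body (76 mm by 85 mm) begins 54 mm behind the grasp point. The pads swing forward as they close: fully open they stand 13 mm farther back than shut.
Start: joints at [-1.256, 0.468, -0.012, 1.603, 0.006, 1.071, -0.056], TCP at [0.228, 0.609, 0.231] pointing down, gripper open.
Joint ranges: [-2.53, 2.53], [-0.31, 2.02], [-1.57, 1.55], [0.28, 2.44], [-1.29, 4.43], [0.15, 1.84], [-2.92, 2.92]. Speed limits (rad/s): [2.57, 2.57, 3.14, 3.14, 3.14, 3.14, 3.14].

### API

Orientations are given as a rotation vector (axis times angle).
In Python, from station import status, read_camera, bot gives the robot as it stands.
- The arm moves only by the tool servo_tool, never from a script. Its argument "motion" is a list of rows, each an object with "dp": the shift along the world's x, y, z in units of 0.8 m (1.0 is 0.8 m), a list of three; "yaw": the turn about the world's z in units of pi rad (1.0 is pi rad). In form: [{"dp": [tx, ty, tz], "yaw": yaw}, ...]. A call has exactly 5 rows; each row shifts and turns the commanded pose from where the row before left it; what a row does not reach is not made up. A row lasts 1/12 s, in which the tool goes at most 41.7 mm and 7.16 degrees, less where a joint would pass 70% of its speed; a pose out of reach is approached as far as the arm can. A call with a number of a shift or a turn outside -1 to 1 is refused whole. A call with a gripper value outside its range is refused whole. "gripper" is the opening, from -1 (shut) to 1 (fully open), so that 0 is half open, set as the call begins (left out, the last holds). The fingers move at their own pace and stop on an object; "grip_force" is the grip in N (left out, the last holds). Time passes only in rows, so rows that do not move let the fingers close, or fill a call up. It gives the time, the measured TCP pose, the force, the opening and the grip force at its end, in the units of the state.
- status.observe(): the state, without advancing time (a new reading comes with each control period).
- read_camera(name): name is "scene" or "top" or "wrist"; returns a dict with "pixels" (384x512x3 uint8, red, green, blue), "fx", "fy", "cx", "cy" (pixels), "R" (3x3) and "t" (3): a world point X has camera coordinates R X + t. Camera axes: x right, y down, z forward; pixel columns grow to the right and rows downward; lengths in m; the calibration is good to about 2 mm. A picture is of the moment at which its call begins. There is no depth.
- bot.close_job(): hands the job in; it is judged then, once.
The state is a dict: "time_s": time; "qpos": joint angles; "dq": joint speeds; "joint_efforts": joint torques, N m; "tool_pos": TCP position; "tool_rot": TCP orientation; "wrist_force": force on the tool from outside, world axes, zero at the start; "wrist_torque": the same for the moment, N m; "gripper_width": opening from 0.0 (shut) to 1.0 (fully open); "gripper_force": force on a finger pad.
Only numpy, scipy, OpenCV 4.12 (cv2) and the standard library are available. Lean on these libraries where they do the work, as an engineer would, in place of code of your own. Each camera call takes 0.05 s, during which the arm holds its last target. There are 200 camera calls.

### The job

The needle cartridge is locked in its leaning service dock: with the mallet, and not with the fingers, drive the dock's release pin fully home, then put the mallet down on the bench and let it go. Then draw the cartridge out of the dock, turn it until it lies level and finish while still holding it there in the gripper, steady, well over 20 cm above the bench and touching nothing else, so that it can be inspected. Leave the other things on the bench alone.

Things in the scene. Friction and masses are not known exactly. Their poses are not given: they have to be found in the camera images.
- dock: service dock, bolted down: base plate 12 mm thick (x -65 to +85, y -45 to +120 mm of the origin, which lies on the bench). At y = 0 it carries the socket, a 45 mm square block that leans 40 degrees from vertical, its top towards the dock's -x (the robot's side). At x +40, y +85 mm stands a grey tower, 50 x 50 mm and 85 mm high, with the release pin on top
- socket_mouth (a point): centre of the mouth of the socket, 45 mm along its axis from its floor, 64 mm above the bench; dock's axes
- release_pin (a joint): how far the release pin is driven down, in m: 0 = up (start), 0.010 = fully home. It is stiff: about 8 N moves it, and it stays where it is driven.
- keeper_end (a point): free end of the keeper, a flat brass bar (27 x 10 x 6 mm) beside the socket's mouth at +y; at the start it lies over the cartridge's collar and locks it in. It draws back 10 mm towards the dock's +y, clear of the collar, as the release pin goes down; not to be handled
- pin_top (a point): top of the release pin: plain steel, 14 mm across, standing 13 mm out of the tower's top when up and 3 mm when home (the point is the centre of its top face, 98 mm above the bench when up, 88 mm when home); dock's axes
- cartridge: needle cartridge, 0.2 kg, 125 mm long; origin at the centre of its lower end, z along it to the black cap. Along z: steel shank 22 mm round, 0-45 mm (all in the socket, 1.5 mm play); collar 34 mm round, 45-51; white body 24 x 24 mm square (faces across x and y), 51-113; cap 26 mm round, 113-125. In the dock its y is the dock's y. Draw it 50 mm along its own z to leave the socket
- cartridge_grip (a point): centre of the part of the white body to grip, 92 mm from the cartridge's lower end; cartridge's axes (pinch across y, 24 mm)
- mallet: soft-faced mallet, 0.24 kg, standing on one face with its handle level; origin at the centre of that lower face. Head: cylinder 40 mm across, 70 mm high, axis z. Wooden handle along -x, 18 to 142 mm from the head's axis, its middle 35 mm above the lower face, 18 mm wide (y), 24 mm high. It stands steadily on its face by itself
- mallet_grip (a point): point inside the mallet's handle, 55 mm from the head's axis and 35 mm above the lower face; mallet's axes (pinch across y, 18 mm)
- wash_bottle: bystander, leave it alone: clear glass jar with a blue cap, 64 mm across, 125 mm high; origin at the centre of its underside
- amber_bottle: bystander, leave it alone: amber bottle, 56 mm across, 130 mm high; origin at the centre of its underside
- vial: bystander, leave it alone: small glass vial with a black cap, 24 mm across, 34 mm high; origin at the centre of its underside
- beaker: bystander, leave it alone: clear plastic cup, 68 mm across, 70 mm high; origin at the centre of its underside
- dish: bystander, leave it alone: white bowl, 80 mm across, 30 mm high; origin at the centre of its underside
- screwdriver: bystander, leave it alone: black-handled screwdriver lying on the bench; origin in its handle-to-tip line, on its underside
- spanner: bystander, leave it alone: steel spanner lying on the bench; origin in its handle-to-tip line, on its underside
There are look-alikes about, which are no part of the job. Leave any blue look-alike of the mallet alone. What is shaped like the cartridge but pink is not meant.

How it is judged:
By the outcome, as a careful person would: the job done as asked, in the order asked, and still so for the second after the job is handed in, while the arm keeps its last pose, push and grip.
It also fails if it takes over 64 s, if anything falls off the work surface, if the arm or the gripper's body presses on something with over 40 N, if the wrist force passes 120 N, or if a joint passes its speed limit or range.

## Working session

There is one attempt and no reset: what is moved stays moved. The work goes in short steps, Python scripts to look and compute and a tool call to move; the robot and the scene stay as the last step left them, time stands still between calls to the robot, and variables do not carry over. Pictures are saved under pics/ and viewed, at most 10 in all, crops included, and the job is handed in when it is done.

Besides the shell and the picture viewer there is one more tool, called after ">>>" as name(argument=value, ...), one argument or row to a line, values as JSON. servo_tool: Moves the arm, as the interface text tells. Its arguments: {"type":"object","properties":{"motion":{"type":"array"},"gripper":{"type":"number"},"grip_force":{"type":"number"}},"required":["motion"]}

```bash
mkdir -p pics; ls
cat > h.py <<'E'
import numpy as np, cv2
from station import status, read_camera, bot
def snap(n,f,crop=None,s=1):
    c=read_camera(n); im=c['pixels'][:,:,::-1]
    np.savez('pics/'+f+'.npz',**c)
    if crop: im=im[crop[1]:crop[3],crop[0]:crop[2]]
    cv2.imwrite('pics/'+f+'.png',cv2.resize(im,None,fx=s,fy=s,interpolation=cv2.INTER_CUBIC)); return c
def load(f): return dict(np.load('pics/'+f+'.npz'))
def ray(c,u,v):
    R=c['R'];o=-R.T@c['t'];d=R.T@np.array([(u-c['cx'])/c['fx'],(v-c['cy'])/c['fy'],1]);return o,d/np.linalg.norm(d)
def onz(c,u,v,z):
    o,d=ray(c,u,v);return o+d*(z-o[2])/d[2]
def tri(*obs):
    A=0;b=0
    for c,u,v in obs:
        o,d=ray(c,u,v);P=np.eye(3)-np.outer(d,d);A=A+P;b=b+P@o
    x=np.linalg.solve(A,b); return x,[round(float(np.linalg.norm((np.eye(3)-np.outer(ray(*k)[1],ray(*k)[1]))@(x-ray(*k)[0])))*1e3,1) for k in obs]
def proj(c,X):
    p=c['R']@np.asarray(X,float)+c['t'];return (c['fx']*p[0]/p[2]+c['cx'],c['fy']*p[1]/p[2]+c['cy'])
E
python3 - <<'E'
from h import *
a=snap('scene','s0',s=1.5);b=snap('top','t0',s=1.5)
for c in(a,b):print(c['fx'],c['cx'],c['cy'],np.round(-c['R'].T@c['t'],3),np.round(c['R'],2).tolist())
print(status.observe())
E
```

```text
pics
429.0053247333126 250.30592071217055 192.41030659753085 [1.228 0.39  1.158] [[-0.51, 0.86, 0.01], [0.7, 0.43, -0.57], [-0.5, -0.29, -0.82]]
411.54960948169185 264.0996283829277 193.84771994486172 [0.32  0.016 1.553] [[-0.02, -1.0, -0.0], [-0.98, 0.02, -0.18], [0.18, 0.0, -0.98]]
{'time_s': 0.1, 'qpos': array([-1.25602454,  0.46832778, -0.01160261,  1.60353524,  0.0060096 ,
        1.07138674, -0.05631681]), 'dq': array([-0.0003288 , -0.0034154 , -0.00176777, -0.00265802, -0.0008542 ,
       -0.00262933, -0.00122557]), 'joint_efforts': array([ 1.13122755e-03, -5.33513975e+01,  2.16150790e-02, -2.51962924e+01,
        1.15112396e-02,  4.36358299e-03,  1.70284028e-05]), 'tool_pos': array([0.22751072, 0.60834759, 0.23040695]), 'tool_rot': array([-5.59083341e-01, -3.09127596e+00,  2.53580038e-03]), 'wrist_force': array([ 0.06450085, -0.30761153,  0.21357636]), 'wrist_torque': array([-0.00026017, -0.03428434,  0.03064339]), 'gripper_force': 0.0, 'gripper_width': 1.0019129399006086}
```

View pics/s0.png

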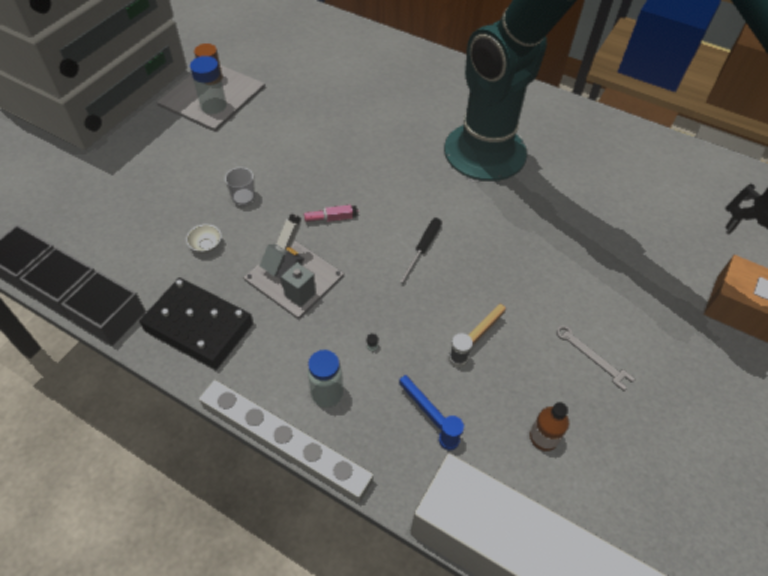

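View pics/t0.png

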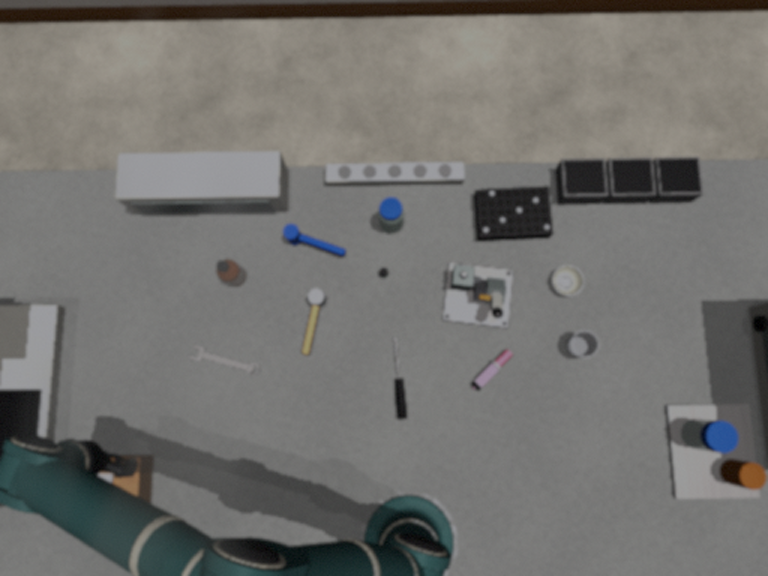

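Run:
```python
from h import *
def cr(f,x,y,w,h,s):
    im=load(f)['pixels'][y:y+h,x:x+w,::-1];return cv2.resize(im,None,fx=s,fy=s,interpolation=cv2.INTER_CUBIC)
# 400x300 each, scale 5: 80x60
A=cr('s0',160,138,80,75,4*1.25);B=cr('t0',288,168,80,75,5)[:,:]
A2=cr('s0',280,195,80,45,5);B2=cr('t0',175,185,80,55,5)[:225]
cv2.imwrite('pics/c0.png',np.vstack([np.hstack([A,B]),np.hstack([A2,B2])]))
```

```text
(no output)
```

View pics/c0.png

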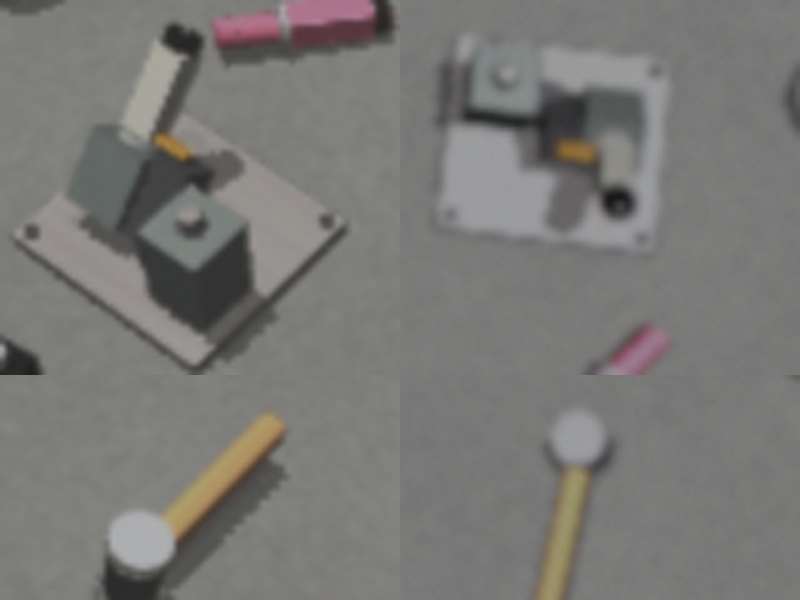

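Run:
```python
from h import *
s=load('s0');t=load('t0')
S=lambda x,y:(s,160+(x+.5)/5-.5,138+(y+.5)/5-.5)
T=lambda x,y:(t,288+(x-400+.5)/5-.5,168+(y+.5)/5-.5)
M=lambda x,y:(s,280+(x+.5)/5-.5,195+(y-375+.5)/5-.5)
N=lambda x,y:(t,175+(x-400+.5)/5-.5,185+(y-375+.5)/5-.5)
p=lambda n,r:print(n,np.round(r[0],4),r[1])
p('pin',tri(S(190,214),T(507,71)))
p('cap',tri(S(183,40),T(619,202)))
p('head',tri(M(140,540),N(578,438)))
hd=(t,307/1.5,352/1.5)
p('hend',tri(M(276,423),hd))
print('head70',onz(*M(140,540),.07),onz(*N(578,438),.07))
for n,q in [('sL',S(13,236)),('sR',S(346,228)),('sB',S(196,368)),('TL',T(462,36)),('TR',T(668,62)),('BL',T(438,228)),('BR',T(654,252))]:print(n,np.round(onz(*q,.012),4))
print('pin98',onz(*S(190,214),.098),onz(*T(507,71),.098))
a=onz(*N(572,470),.047);b=onz(*N(550,598),.047);print('handle',a,b,np.degrees(np.arctan2(*(a-b)[1::-1])))
a=onz(*M(180,520),.047);b=onz(*M(276,420),.047);print('handle',a,b,np.degrees(np.arctan2(*(a-b)[1::-1])))
```

```text
pin [ 0.6283 -0.1428  0.0978] [0.9, 0.9]
cap [ 0.5284 -0.2161  0.1184] [0.8, 0.8]
head [0.5833 0.2174 0.067 ] [0.1, 0.1]
hend [0.4475 0.2441 0.0388] [4.1, 4.1]
head70 [0.58503306 0.21796666 0.07      ] [0.58285849 0.2168604  0.07      ]
sL [ 0.6552 -0.2738  0.012 ]
sR [ 0.5349 -0.0906  0.012 ]
sB [ 0.677  -0.1121  0.012 ]
TL [ 0.6749 -0.1195  0.012 ]
TR [ 0.6519 -0.2764  0.012 ]
BL [ 0.5266 -0.0968  0.012 ]
BR [ 0.5058 -0.2587  0.012 ]
pin98 [ 0.62807257 -0.14192535  0.098     ] [ 0.62862718 -0.1435865   0.098     ]
handle [0.56291102 0.22422226 0.047     ] [0.46813663 0.23951733 0.047     ] -9.167578511379887
handle [0.54630066 0.22871656 0.047     ] [0.44949558 0.24800424 0.047     ] -11.268192672289011
```

>>> servo_tool(
  motion=[
    {"dp": [0.0256, -0.0318, 0], "yaw": 0.004},
    {"dp": [0.0256, -0.0318, 0], "yaw": 0.004},
    {"dp": [0.0256, -0.0318, 0], "yaw": 0.004},
    {"dp": [0.0256, -0.0318, 0], "yaw": 0.004},
    {"dp": [0.0256, -0.0318, 0], "yaw": 0.004},
  ],
  gripper=0.3,
  grip_force=120,
)

```text
time_s: 0.52
tool_pos: [0.3307, 0.4801, 0.2309]
tool_rot: [-0.46, -3.107, 0.001]
wrist_force: [0.9, 0.6, -0.0]
gripper_width: 0.647
gripper_force: 0.0
```

>>> servo_tool(
  motion=[
    {"dp": [0.0256, -0.0318, 0], "yaw": 0.004},
    {"dp": [0.0256, -0.0318, 0], "yaw": 0.004},
    {"dp": [0.0256, -0.0318, 0], "yaw": 0.004},
    {"dp": [0.0256, -0.0318, 0], "yaw": 0.004},
    {"dp": [0.0256, -0.0318, 0], "yaw": 0.004},
  ],
)

```text
time_s: 0.93
tool_pos: [0.4331, 0.3529, 0.231]
tool_rot: [-0.363, -3.12, 0.001]
wrist_force: [0.5, 0.3, 0.4]
gripper_width: 0.647
gripper_force: 0.0
```

>>> servo_tool(
  motion=[
    {"dp": [0.0256, -0.0318, 0], "yaw": 0.004},
    {"dp": [0.0256, -0.0318, 0], "yaw": 0.004},
    {"dp": [0.0256, -0.0318, 0], "yaw": 0.004},
    {"dp": [0.0256, -0.0318, 0], "yaw": 0.004},
    {"dp": [0, 0, 0], "yaw": 0},
  ],
)

```text
time_s: 1.35
tool_pos: [0.5188, 0.2452, 0.2311]
tool_rot: [0.301, 3.125, -0.005]
wrist_force: [0.8, -0.4, -0.2]
gripper_width: 0.653
gripper_force: 0.0
```

```bash
cat >> h.py <<'E'
from scipy.spatial.transform import Rotation as Ro
def st():
    o=status.observe();R=Ro.from_rotvec(o['tool_rot']).as_matrix();print('t',round(o['time_s'],2),'pos',np.round(o['tool_pos'],4),'yax',round(float(np.degrees(np.arctan2(R[1,1],R[0,1]))),1),'zax',np.round(R[:,2],3),'w',round(o['gripper_width'],3),'gf',round(o['gripper_force'],1),'F',np.round(o['wrist_force'],1),'q',np.round(o['qpos'],2));return o
E
python3 - <<'E'
from h import *
st();c=snap('wrist','w1',s=1.5)
E
```

```text
t 1.35 pos [0.5188 0.2452 0.2311] yax 79.0 zax [ 0.002 -0.004 -1.   ] w 0.653 gf 0.0 F [ 0.8 -0.4 -0.2] q [-0.6   0.34  0.12  1.8  -0.04  1.    0.92]
```

View pics/w1.png

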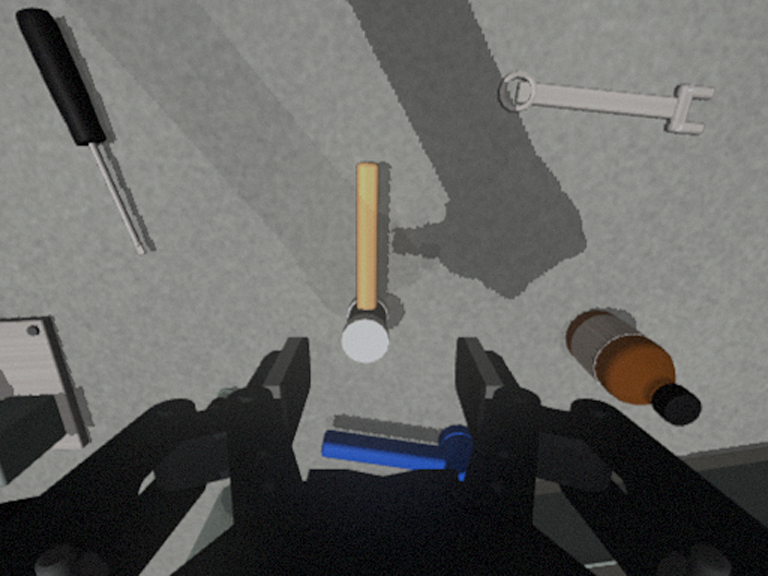

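Run:
```python
from h import *
c=load('w1');s=load('s0');t=load('t0')
f=lambda u,v:(c,(u+.5)/1.5-.5,(v+.5)/1.5-.5)
h=onz(*f(365,340),.07);a=onz(*f(367,308),.047);b=onz(*f(367,163),.047)
print(h,a,b,np.degrees(np.arctan2(*(a-b)[1::-1])))
print(tri(f(365,340),(s,280+140.5/5-.5,195+165.5/5-.5),(t,175+178.5/5-.5,185+63.5/5-.5)))
print(tri(f(367,163),(s,280+276.5/5-.5,195+48.5/5-.5)))
```

```text
[0.58213095 0.21703745 0.07      ] [0.56317128 0.22165488 0.047     ] [0.44542003 0.24592176 0.047     ] -11.644826670357526
(array([0.58334641, 0.21713801, 0.06724614]), [0.5, 0.4, 0.1])
(array([0.44522993, 0.2466586 , 0.03779649]), [1.1, 1.1])
```

>>> servo_tool(
  motion=[
    {"dp": [0.0095, -0.0114, -0.02], "yaw": -0.003},
    {"dp": [0.0095, -0.0114, -0.03], "yaw": 0},
    {"dp": [0, 0, -0.04], "yaw": 0},
    {"dp": [0, 0, -0.04], "yaw": 0},
    {"dp": [0, 0, -0.04], "yaw": 0},
  ],
)

```text
time_s: 1.82
tool_pos: [0.5288, 0.2355, 0.094]
tool_rot: [-0.299, -3.127, -0.001]
wrist_force: [0.8, -0.1, -0.6]
gripper_width: 0.651
gripper_force: 0.0
```

>>> servo_tool(
  motion=[
    {"dp": [0, 0, -0.035], "yaw": 0},
    {"dp": [0, 0, -0.03], "yaw": 0},
    {"dp": [0, 0, -0.02], "yaw": 0},
    {"dp": [0, 0, -0.01], "yaw": 0},
    {"dp": [0, 0, 0], "yaw": 0},
  ],
)

```text
time_s: 2.23
tool_pos: [0.5276, 0.2348, 0.0173]
tool_rot: [-0.298, -3.124, 0.003]
wrist_force: [0.1, -0.1, -0.1]
gripper_width: 0.652
gripper_force: 0.0
```

>>> servo_tool(
  motion=[
    {"dp": [0, 0, 0], "yaw": 0},
    {"dp": [0, 0, 0], "yaw": 0},
    {"dp": [0, 0, 0], "yaw": 0},
    {"dp": [0, 0, 0], "yaw": 0},
    {"dp": [0, 0, 0], "yaw": 0},
  ],
  gripper=-1,
  grip_force=120,
)

```text
time_s: 2.65
tool_pos: [0.5305, 0.2347, 0.0209]
tool_rot: [0.3, 3.125, 0.002]
wrist_force: [-1.0, -1.3, 7.2]
gripper_width: 0.19
gripper_force: 117.2
```

```bash
python3 -c "
from h import *
st()"
```

```text
t 2.65 pos [0.5305 0.2347 0.0209] yax 79.0 zax [ 0.002  0.001 -1.   ] w 0.19 gf 117.2 F [-1.  -1.3  7.2] q [-0.55  0.64  0.09  1.9  -0.1   0.6   0.99]
```

>>> servo_tool(
  motion=[
    {"dp": [0, 0, 0.02], "yaw": 0},
    {"dp": [0, 0, 0.04], "yaw": 0},
    {"dp": [0, 0, 0.045], "yaw": 0},
    {"dp": [0, 0, 0.045], "yaw": 0},
    {"dp": [0, 0, 0.04], "yaw": 0},
  ],
)

```text
time_s: 3.07
tool_pos: [0.5293, 0.2344, 0.1735]
tool_rot: [0.3, 3.127, 0.001]
wrist_force: [1.0, 0.8, -3.3]
gripper_width: 0.187
gripper_force: 117.5
```

>>> servo_tool(
  motion=[
    {"dp": [0.005, -0.04, 0.03], "yaw": 0},
    {"dp": [0.005, -0.045, 0], "yaw": 0},
    {"dp": [0.005, -0.045, 0], "yaw": 0},
    {"dp": [0.005, -0.045, 0], "yaw": 0},
    {"dp": [0.005, -0.04, 0], "yaw": 0},
  ],
)

```text
time_s: 3.48
tool_pos: [0.5491, 0.06, 0.1957]
tool_rot: [0.301, 3.127, -0.0]
wrist_force: [0.9, -0.1, -2.8]
gripper_width: 0.186
gripper_force: 117.9
```

```bash
python3 -c "
from h import *
st();snap('wrist','w2',s=1.5)"
```

```text
t 3.48 pos [0.5491 0.06   0.1957] yax 79.0 zax [ 0. -0. -1.] w 0.186 gf 117.9 F [ 0.9 -0.1 -2.8] q [-0.32  0.34  0.19  1.89 -0.08  0.92  1.28]
```

View pics/w2.png

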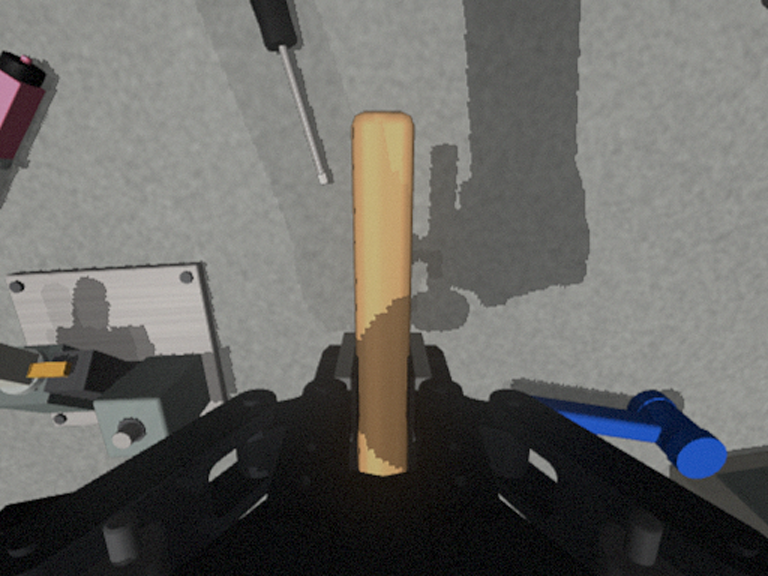

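```bash
python3 - <<'E'
from h import *
c=load('w2');o=status.observe();s=load('s0');t=load('t0')
f=lambda u,v:(c,(u+.5)/1.5-.5,(v+.5)/1.5-.5)
e=onz(*f(383,113),.2218);b=onz(*f(384,474),.2218);d=e-o['tool_pos'];print(e,b,np.linalg.norm(d[:2]),np.degrees(np.arctan2(*(b-e)[1::-1])))
print(onz(*f(122,437),.098),tri(f(122,437),(s,160+190.5/5-.5,138+214.5/5-.5),(t,288+107.5/5-.5,168+71.5/5-.5)))
E
python3 - <<'E'
E
```

```text
[0.46521741 0.07608307 0.2218    ] [0.58052114 0.05397509 0.2218    ] 0.08818303760744725 -10.85398891126547
[ 0.62400396 -0.1417122   0.098     ] (array([ 0.6271587 , -0.14375112,  0.09553962]), [1.6, 0.8, 1.9])
```

>>> servo_tool(
  motion=[
    {"dp": [0.006, -0.045, 0], "yaw": 0},
    {"dp": [0.006, -0.045, 0], "yaw": 0},
    {"dp": [0.006, -0.045, 0], "yaw": 0},
    {"dp": [0.006, -0.045, 0], "yaw": 0},
    {"dp": [0.006, -0.04, 0], "yaw": 0},
  ],
)

```text
time_s: 3.95
tool_pos: [0.5731, -0.1158, 0.1953]
tool_rot: [-0.302, -3.127, 0.0]
wrist_force: [1.0, -0.7, -3.0]
gripper_width: 0.189
gripper_force: 118.0
```

>>> servo_tool(
  motion=[
    {"dp": [0, -0.01, 0], "yaw": 0},
    {"dp": [0, 0, -0.02], "yaw": 0},
    {"dp": [0, 0, -0.02], "yaw": 0},
    {"dp": [0, 0, 0], "yaw": 0},
    {"dp": [0, 0, 0], "yaw": 0},
  ],
)

```text
time_s: 4.37
tool_pos: [0.5727, -0.1209, 0.1626]
tool_rot: [-0.299, -3.125, -0.001]
wrist_force: [0.2, 0.3, -1.6]
gripper_width: 0.19
gripper_force: 118.0
```

Run:
```python
from h import *
st();s=snap('scene','s2');t=snap('top','t2')
A=s['pixels'][130:210,150:230,::-1];B=t['pixels'][155:235,275:355,::-1]
cv2.imwrite('pics/c2.png',cv2.resize(np.hstack([A,B]),None,fx=5,fy=5,interpolation=cv2.INTER_CUBIC))
```

```text
t 4.37 pos [ 0.5727 -0.1209  0.1626] yax 79.1 zax [-0.002  0.001 -1.   ] w 0.19 gf 118.0 F [ 0.2  0.3 -1.6] q [-0.04  0.44  0.24  1.84 -0.13  0.88  1.65]
```

View pics/c2.png

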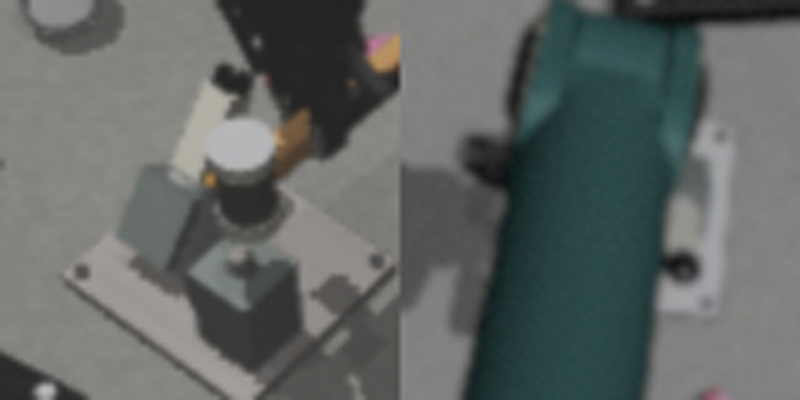

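Run:
```python
from h import *
c=load('s2')
print(onz(c,150+241.5/5-.5,130+145.5/5-.5,.2117))
```

```text
[ 0.62861709 -0.12890144  0.2117    ]
```

>>> servo_tool(
  motion=[
    {"dp": [0, -0.009, -0.005], "yaw": 0},
    {"dp": [0, -0.009, -0.01], "yaw": 0},
    {"dp": [0, 0, -0.02], "yaw": 0},
    {"dp": [0, 0, -0.005], "yaw": 0},
    {"dp": [0, 0, 0], "yaw": 0},
  ],
)

```text
time_s: 4.88
tool_pos: [0.5723, -0.1363, 0.1298]
tool_rot: [-0.301, -3.124, -0.0]
wrist_force: [-0.8, -0.4, -3.5]
gripper_width: 0.186
gripper_force: 118.1
```

>>> servo_tool(
  motion=[
    {"dp": [0, 0.001, -0.01], "yaw": 0},
    {"dp": [0, 0.001, -0.006], "yaw": 0},
    {"dp": [0, 0, -0.006], "yaw": 0},
    {"dp": [0, 0, -0.004], "yaw": 0},
    {"dp": [0, 0, 0], "yaw": 0},
  ],
)

```text
time_s: 5.3
tool_pos: [0.574, -0.1345, 0.1106]
tool_rot: [0.3, 3.126, -0.0]
wrist_force: [-0.8, -0.6, 0.4]
gripper_width: 0.184
gripper_force: 118.8
```

>>> servo_tool(
  motion=[
    {"dp": [0, 0, -0.004], "yaw": 0},
    {"dp": [0, 0, -0.003], "yaw": 0},
    {"dp": [0, 0, 0], "yaw": 0},
    {"dp": [0, 0, 0], "yaw": 0},
    {"dp": [0, 0, 0], "yaw": 0},
  ],
)

```text
time_s: 5.72
tool_pos: [0.5736, -0.1346, 0.1075]
tool_rot: [0.3, 3.126, 0.001]
wrist_force: [-10.3, 1.6, 21.6]
gripper_width: 0.19
gripper_force: 122.2
```

Run:
```python
from h import *
st();s=snap('scene','s3',(150,130,230,210),7)
```

```text
t 5.72 pos [ 0.5736 -0.1346  0.1075] yax 79.0 zax [ 0.001  0.001 -1.   ] w 0.19 gf 122.2 F [-10.3   1.6  21.6] q [-0.    0.52  0.23  1.86 -0.16  0.78  1.69]
```

View pics/s3.png

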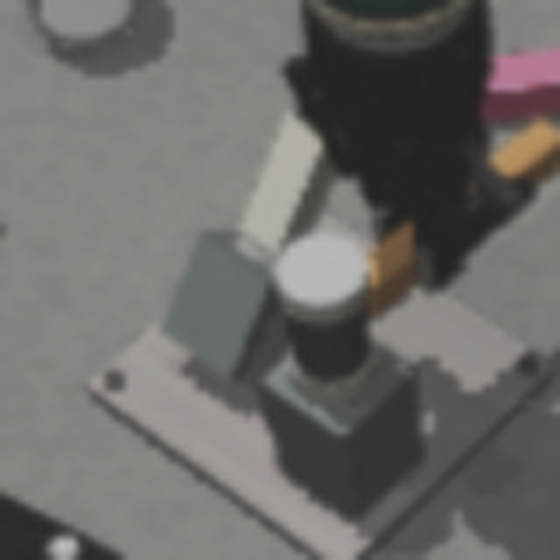

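>>> servo_tool(
  motion=[
    {"dp": [0, 0, -0.002], "yaw": 0},
    {"dp": [0, 0, 0], "yaw": 0},
    {"dp": [0, 0, 0.005], "yaw": 0},
    {"dp": [0, 0, 0.02], "yaw": 0},
    {"dp": [0, 0, 0.04], "yaw": 0},
  ],
)

```text
time_s: 6.18
tool_pos: [0.5707, -0.1333, 0.152]
tool_rot: [-0.299, -3.119, -0.001]
wrist_force: [1.3, 0.7, -4.0]
gripper_width: 0.186
gripper_force: 118.5
```

>>> servo_tool(
  motion=[
    {"dp": [0, 0, 0.035], "yaw": 0},
    {"dp": [0, 0.04, 0], "yaw": 0},
    {"dp": [0, 0.045, 0], "yaw": 0},
    {"dp": [0, 0.045, 0], "yaw": 0},
    {"dp": [0, 0.045, 0], "yaw": 0},
  ],
)

```text
time_s: 6.6
tool_pos: [0.5732, 0.0074, 0.1829]
tool_rot: [-0.301, -3.127, -0.001]
wrist_force: [0.4, 0.4, -2.9]
gripper_width: 0.185
gripper_force: 118.6
```

Run:
```python
from h import *
st();s=snap('scene','s4');t=snap('wrist','w4')
A=cv2.resize(s['pixels'][138:208,160:230,::-1],None,fx=5.5,fy=5.5,interpolation=cv2.INTER_CUBIC);B=t['pixels'][:,:400,::-1]
A=np.pad(A,((0,0),(0,5),(0,0)))[:384]; A=cv2.copyMakeBorder(A,0,max(0,384-A.shape[0]),0,0,0)
cv2.imwrite('pics/c4.png',np.hstack([A,B]))
```

```text
t 6.6 pos [0.5732 0.0074 0.1829] yax 79.0 zax [-0.  0. -1.] w 0.185 gf 118.6 F [ 0.4  0.4 -2.9] q [-0.24  0.39  0.21  1.85 -0.1   0.91  1.4 ]
```

View pics/c4.png

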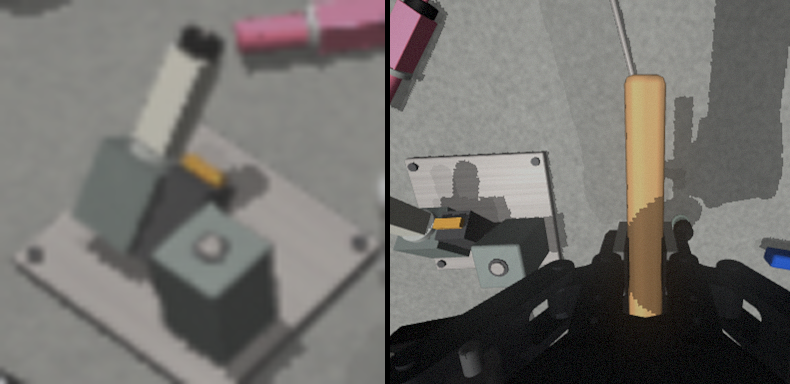

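Run:
```python
from h import *
s=load('s4');w=load('w4')
print(tri((s,160+211.5/5.5-.5,138+246.5/5.5-.5),(w,109,267)))
```

```text
(array([ 0.62664416, -0.14276325,  0.08560514]), [0.2, 0.2])
```

>>> servo_tool(
  motion=[
    {"dp": [-0.008, 0.045, 0], "yaw": 0},
    {"dp": [-0.008, 0.045, 0], "yaw": 0},
    {"dp": [-0.008, 0.045, 0], "yaw": 0},
    {"dp": [-0.008, 0.045, 0], "yaw": 0},
    {"dp": [-0.008, 0.045, 0], "yaw": 0},
  ],
)

```text
time_s: 7.12
tool_pos: [0.5408, 0.1873, 0.1827]
tool_rot: [-0.3, -3.127, -0.0]
wrist_force: [0.5, -0.5, -2.5]
gripper_width: 0.186
gripper_force: 118.7
```

>>> servo_tool(
  motion=[
    {"dp": [-0.005, 0.03, -0.03], "yaw": 0},
    {"dp": [0, 0, -0.04], "yaw": 0},
    {"dp": [0, 0, -0.04], "yaw": 0},
    {"dp": [0, 0, -0.04], "yaw": 0},
    {"dp": [0, 0, -0.03], "yaw": 0},
  ],
)

```text
time_s: 7.53
tool_pos: [0.536, 0.2095, 0.0362]
tool_rot: [-0.298, -3.125, 0.002]
wrist_force: [-0.8, -0.2, -1.5]
gripper_width: 0.188
gripper_force: 118.7
```

>>> servo_tool(
  motion=[
    {"dp": [0, 0, -0.005], "yaw": 0},
    {"dp": [0, 0, -0.003], "yaw": 0},
    {"dp": [0, 0, -0.002], "yaw": 0},
    {"dp": [0, 0, 0], "yaw": 0},
    {"dp": [0, 0, 0], "yaw": 0},
  ],
)

```text
time_s: 7.95
tool_pos: [0.5388, 0.2101, 0.0329]
tool_rot: [0.3, 3.125, 0.003]
wrist_force: [0.8, -0.3, -3.1]
gripper_width: 0.187
gripper_force: 118.5
```

>>> servo_tool(
  motion=[
    {"dp": [0, 0, -0.006], "yaw": 0},
    {"dp": [0, 0, -0.004], "yaw": 0},
    {"dp": [0, 0, -0.002], "yaw": 0},
    {"dp": [0, 0, 0], "yaw": 0},
    {"dp": [0, 0, 0], "yaw": 0},
  ],
)

```text
time_s: 8.37
tool_pos: [0.5375, 0.2096, 0.0216]
tool_rot: [-0.3, -3.127, 0.0]
wrist_force: [0.4, 1.2, -2.6]
gripper_width: 0.184
gripper_force: 118.5
```

>>> servo_tool(
  motion=[
    {"dp": [0, 0, -0.001], "yaw": 0},
    {"dp": [0, 0, -0.001], "yaw": 0},
    {"dp": [0, 0, 0], "yaw": 0},
    {"dp": [0, 0, 0], "yaw": 0},
    {"dp": [0, 0, 0], "yaw": 0},
  ],
)

```text
time_s: 8.78
tool_pos: [0.5377, 0.2097, 0.0202]
tool_rot: [0.3, 3.127, 0.0]
wrist_force: [-0.0, 0.6, -1.8]
gripper_width: 0.183
gripper_force: 119.0
```

>>> servo_tool(
  motion=[
    {"dp": [0, 0, -0.001], "yaw": 0},
    {"dp": [0, 0, -0.001], "yaw": 0},
    {"dp": [0, 0, 0], "yaw": 0},
    {"dp": [0, 0, 0], "yaw": 0},
    {"dp": [0, 0, 0], "yaw": 0},
  ],
)

```text
time_s: 9.2
tool_pos: [0.5376, 0.2098, 0.0198]
tool_rot: [-0.3, -3.127, -0.001]
wrist_force: [-4.5, -1.0, 11.0]
gripper_width: 0.187
gripper_force: 120.9
```

>>> servo_tool(
  motion=[
    {"dp": [0, 0, 0], "yaw": 0},
    {"dp": [0, 0, 0], "yaw": 0},
    {"dp": [0, 0, 0], "yaw": 0},
    {"dp": [0, 0, 0], "yaw": 0},
    {"dp": [0, 0, 0], "yaw": 0},
  ],
  gripper=0.2,
)

```text
time_s: 9.62
tool_pos: [0.5376, 0.2096, 0.0184]
tool_rot: [0.3, 3.127, -0.0]
wrist_force: [0.2, 0.2, -0.3]
gripper_width: 0.6
gripper_force: 0.0
```

>>> servo_tool(
  motion=[
    {"dp": [0, 0, 0.01], "yaw": 0},
    {"dp": [0, 0, 0.03], "yaw": 0},
    {"dp": [0, 0, 0.045], "yaw": 0},
    {"dp": [0, 0, 0.045], "yaw": 0},
    {"dp": [0, 0, 0.045], "yaw": 0},
  ],
)

```text
time_s: 10.03
tool_pos: [0.5373, 0.2094, 0.1603]
tool_rot: [-0.3, -3.127, 0.0]
wrist_force: [0.3, 0.5, -0.6]
gripper_width: 0.598
gripper_force: 0.0
```

Run:
```python
from h import *
st()
w=snap('wrist','w5')
s=snap('scene','s5')
B=cv2.resize(s['pixels'][195:255,275:355,::-1],None,fx=3.75,fy=3.75,interpolation=cv2.INTER_CUBIC)
B=cv2.copyMakeBorder(B,0,384-B.shape[0],0,0,0)[:384]
cv2.imwrite('pics/c5.png',np.hstack([w['pixels'][:,:480,::-1],B]))
```

```text
t 10.03 pos [0.5373 0.2094 0.1603] yax 79.0 zax [-0. -0. -1.] w 0.598 gf 0.0 F [ 0.3  0.5 -0.6] q [-0.55  0.43  0.15  1.86 -0.08  0.86  1.02]
```

View pics/c5.png

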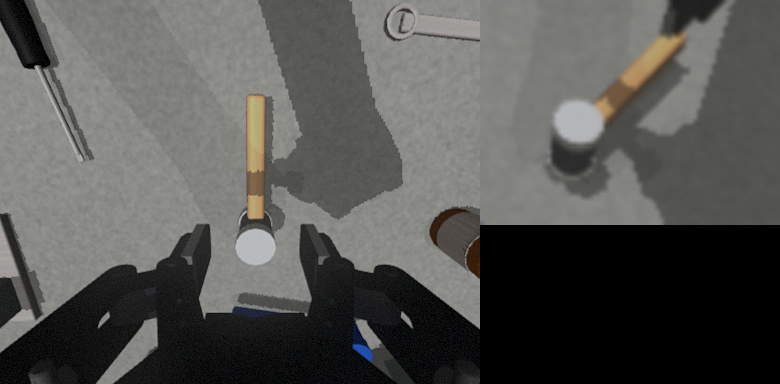

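>>> servo_tool(
  motion=[
    {"dp": [0.001, -0.02, 0.03], "yaw": 0.003},
    {"dp": [0.001, -0.035, 0.03], "yaw": 0.003},
    {"dp": [0.001, -0.04, 0.02], "yaw": 0.003},
    {"dp": [0.001, -0.045, 0.02], "yaw": 0.003},
    {"dp": [0.001, -0.045, 0.02], "yaw": 0.003},
  ],
  gripper=0.3,
)

```text
time_s: 10.55
tool_pos: [0.5412, 0.0604, 0.2553]
tool_rot: [0.224, 3.133, 0.0]
wrist_force: [0.5, 0.1, -1.0]
gripper_width: 0.649
gripper_force: 0.0
```

>>> servo_tool(
  motion=[
    {"dp": [0.001, -0.045, 0], "yaw": 0.002},
    {"dp": [0.001, -0.045, 0], "yaw": 0},
    {"dp": [0.001, -0.045, 0], "yaw": 0},
    {"dp": [0.001, -0.045, 0], "yaw": 0},
    {"dp": [0.001, -0.045, 0], "yaw": 0},
  ],
)

```text
time_s: 10.97
tool_pos: [0.5451, -0.1201, 0.2546]
tool_rot: [0.216, 3.134, 0.0]
wrist_force: [0.3, -1.0, 0.3]
gripper_width: 0.649
gripper_force: 0.0
```

>>> servo_tool(
  motion=[
    {"dp": [0.001, -0.045, 0], "yaw": 0},
    {"dp": [0.001, -0.045, 0], "yaw": 0},
    {"dp": [0.001, -0.03, 0], "yaw": 0},
    {"dp": [0, 0, 0], "yaw": 0},
    {"dp": [0, 0, 0], "yaw": 0},
  ],
)

```text
time_s: 11.38
tool_pos: [0.5473, -0.2159, 0.2541]
tool_rot: [-0.222, -3.133, 0.0]
wrist_force: [-0.4, 0.4, 0.1]
gripper_width: 0.645
gripper_force: 0.0
```

Run:
```python
from h import *
st()
w=snap('wrist','w6')
s=load('s5')
print(onz(load('t0'),288+219.5/5-.5,168+202.5/5-.5,.1253),onz(s,160+183.5/5-.5,138+40.5/5-.5,.1253))
# predicted grip px under model mouth x=0/+4
O=np.array([.5765,-.2216]);y=np.radians(-8);Rz=np.array([[np.cos(y),-np.sin(y)],[np.sin(y),np.cos(y)]])
for mx in(0,.005):
  for L in(6,47,68,80):
    p=Rz@np.array([mx-L*1e-3*np.sin(np.radians(40)),0])+O;z=.064+L*1e-3*np.cos(np.radians(40));print(mx,L,np.round([*p,z],3),np.round(proj(w,[*p,z])),np.round(proj(s,[*p,z]),1))
A=cv2.resize(s['pixels'][138:208,160:230,::-1],None,fx=4,fy=4,interpolation=cv2.INTER_CUBIC)
A=cv2.copyMakeBorder(A,0,384-280,0,0,0)
cv2.imwrite('pics/c6.png',np.hstack([w['pixels'][:,:,::-1],A]))
```

```text
t 11.38 pos [ 0.5473 -0.2159  0.2541] yax 81.9 zax [-0.001 -0.    -1.   ] w 0.645 gf 0.0 F [-0.4  0.4  0.1] q [ 0.05  0.35  0.34  1.75 -0.13  1.07  1.87]
[ 0.5277868 -0.2157241  0.1253   ] [ 0.5327729  -0.21125652  0.1253    ]
0 6 [ 0.573 -0.221  0.069] [254. 189.] [188.2 163.9]
0 47 [ 0.547 -0.217  0.1  ] [254. 175.] [192.9 152.8]
0 68 [ 0.533 -0.216  0.116] [254. 166.] [195.3 147.1]
0 80 [ 0.526 -0.214  0.125] [254. 160.] [196.7 143.8]
0.005 6 [ 0.578 -0.222  0.069] [254. 193.] [187.1 164.8]
0.005 47 [ 0.552 -0.218  0.1  ] [254. 179.] [191.8 153.7]
0.005 68 [ 0.538 -0.216  0.116] [254. 171.] [194.2 148. ]
0.005 80 [ 0.531 -0.215  0.125] [254. 165.] [195.6 144.7]
```

View pics/c6.png

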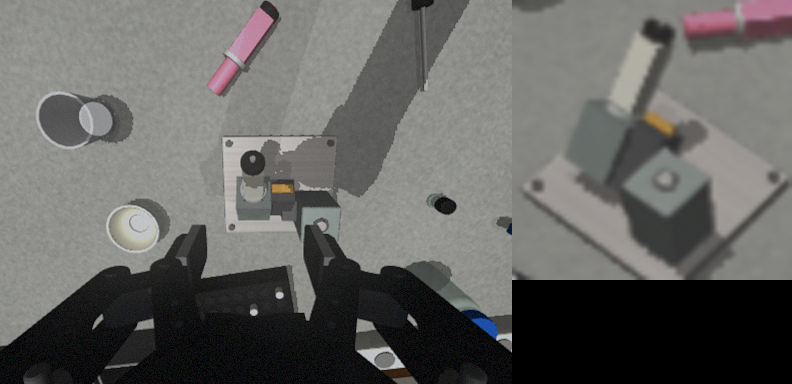

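>>> servo_tool(
  motion=[
    {"dp": [0, -0.001, -0.03], "yaw": 0},
    {"dp": [0, 0, -0.04], "yaw": 0},
    {"dp": [0, 0, -0.04], "yaw": 0},
    {"dp": [0, 0, -0.035], "yaw": 0},
    {"dp": [0, 0, -0.02], "yaw": 0},
  ],
)

```text
time_s: 11.85
tool_pos: [0.5466, -0.2118, 0.1192]
tool_rot: [-0.211, -3.13, -0.004]
wrist_force: [-1.0, -0.9, 0.4]
gripper_width: 0.649
gripper_force: 0.0
```

>>> servo_tool(
  motion=[
    {"dp": [0, 0, -0.018], "yaw": 0},
    {"dp": [0, 0, -0.015], "yaw": 0},
    {"dp": [0, 0, -0.008], "yaw": 0},
    {"dp": [0, 0, 0], "yaw": 0},
    {"dp": [0, 0, 0], "yaw": 0},
  ],
)

```text
time_s: 12.27
tool_pos: [0.5484, -0.2146, 0.09]
tool_rot: [0.215, 3.134, 0.0]
wrist_force: [0.4, -1.1, 0.5]
gripper_width: 0.65
gripper_force: 0.0
```

>>> servo_tool(
  motion=[
    {"dp": [0, -0.003, -0.001], "yaw": 0},
    {"dp": [0, 0, 0], "yaw": 0},
    {"dp": [0, 0, 0], "yaw": 0},
    {"dp": [0, 0, 0], "yaw": 0},
    {"dp": [0, 0, 0], "yaw": 0},
  ],
)

```text
time_s: 12.68
tool_pos: [0.5482, -0.2176, 0.0893]
tool_rot: [0.217, 3.133, -0.0]
wrist_force: [0.3, -0.2, -0.7]
gripper_width: 0.652
gripper_force: 0.0
```

>>> servo_tool(
  motion=[
    {"dp": [0, 0, 0], "yaw": 0},
    {"dp": [0, 0, 0], "yaw": 0},
    {"dp": [0, 0, 0], "yaw": 0},
    {"dp": [0, 0, 0], "yaw": 0},
    {"dp": [0, 0, 0], "yaw": 0},
  ],
  gripper=-1,
  grip_force=80,
)

```text
time_s: 13.1
tool_pos: [0.548, -0.2176, 0.0891]
tool_rot: [0.216, 3.134, 0.0]
wrist_force: [-1.5, -0.0, 3.1]
gripper_width: 0.266
gripper_force: 78.2
```

>>> servo_tool(
  motion=[
    {"dp": [-0.0048, 0.0007, 0.0057], "yaw": 0},
    {"dp": [-0.0064, 0.0009, 0.0077], "yaw": 0},
    {"dp": [-0.008, 0.0011, 0.0096], "yaw": 0},
    {"dp": [-0.008, 0.0011, 0.0096], "yaw": 0},
    {"dp": [0, 0, 0], "yaw": 0},
  ],
)

```text
time_s: 13.52
tool_pos: [0.5249, -0.2148, 0.1167]
tool_rot: [0.218, 3.134, 0.0]
wrist_force: [0.4, -0.3, -1.2]
gripper_width: 0.268
gripper_force: 78.4
```

>>> servo_tool(
  motion=[
    {"dp": [-0.008, 0.0011, 0.0096], "yaw": 0},
    {"dp": [-0.008, 0.0011, 0.0096], "yaw": 0},
    {"dp": [-0.008, 0.0011, 0.0096], "yaw": 0},
    {"dp": [-0.008, 0.0011, 0.0096], "yaw": 0},
    {"dp": [-0.008, 0.0011, 0.0096], "yaw": 0},
  ],
)

```text
time_s: 13.93
tool_pos: [0.4931, -0.21, 0.1541]
tool_rot: [-0.217, -3.134, -0.0]
wrist_force: [-0.1, -0.7, -2.1]
gripper_width: 0.266
gripper_force: 78.5
```

>>> servo_tool(
  motion=[
    {"dp": [-0.008, 0.0011, 0.02], "yaw": 0},
    {"dp": [-0.008, 0.001, 0.03], "yaw": 0},
    {"dp": [0, 0, 0.03], "yaw": 0},
    {"dp": [0, 0, 0.03], "yaw": 0},
    {"dp": [0, 0, 0], "yaw": 0},
  ],
)

```text
time_s: 14.35
tool_pos: [0.4833, -0.2097, 0.2465]
tool_rot: [0.217, 3.125, -0.002]
wrist_force: [1.3, -0.5, -2.0]
gripper_width: 0.266
gripper_force: 78.7
```

Run:
```python
from h import *
st();s=snap('scene','s7');w=snap('wrist','w7')
# where are screwdriver, pink, vial: rough world from top t0 & w6
t=load('t0');f=lambda u,v:np.round(onz(t,u/1.5,v/1.5,.01)[:2],3)
for n,p in dict(sdtip=(395,338),sdend=(401,417),pinkA=(475,385),pinkB=(510,352),vial=(383,272),spanR=(255,370),beaker=(582,345)).items():print(n,f(*p))
```

```text
t 14.35 pos [ 0.4833 -0.2097  0.2465] yax 82.1 zax [ 0.008 -0.002 -1.   ] w 0.266 gf 78.7 F [ 1.3 -0.5 -2. ] q [ 0.04  0.24  0.35  1.91 -0.1   1.    1.87]
sdtip [0.483 0.024]
sdend [0.289 0.012]
pinkA [ 0.363 -0.172]
pinkB [ 0.443 -0.262]
vial [0.652 0.052]
spanR [0.409 0.373]
beaker [ 0.458 -0.443]
```

>>> servo_tool(
  motion=[
    {"dp": [0.008, 0.03, 0], "yaw": 0},
    {"dp": [0.008, 0.04, 0], "yaw": 0},
    {"dp": [0.008, 0.04, 0], "yaw": 0},
    {"dp": [0.008, 0.04, 0], "yaw": 0},
    {"dp": [0.008, 0.04, 0], "yaw": 0},
  ],
)

```text
time_s: 14.87
tool_pos: [0.5121, -0.0549, 0.2397]
tool_rot: [-0.217, -3.131, 0.0]
wrist_force: [0.4, -0.2, -2.1]
gripper_width: 0.265
gripper_force: 78.7
```

>>> servo_tool(
  motion=[
    {"dp": [0.008, 0.04, 0], "yaw": 0},
    {"dp": [0.008, 0.04, 0], "yaw": 0},
    {"dp": [0.008, 0.04, -0.02], "yaw": 0},
    {"dp": [0.008, 0.04, -0.03], "yaw": 0},
    {"dp": [0.008, 0.04, -0.03], "yaw": 0},
  ],
)

```text
time_s: 15.28
tool_pos: [0.5447, 0.105, 0.1757]
tool_rot: [-0.216, -3.133, 0.0]
wrist_force: [0.3, 1.0, -3.2]
gripper_width: 0.269
gripper_force: 78.8
```

>>> servo_tool(
  motion=[
    {"dp": [0, 0, -0.03], "yaw": 0},
    {"dp": [0, 0, -0.03], "yaw": 0},
    {"dp": [0, 0, -0.03], "yaw": 0},
    {"dp": [0, 0, -0.01], "yaw": 0},
    {"dp": [0, 0, 0], "yaw": 0},
  ],
)

```text
time_s: 15.7
tool_pos: [0.5426, 0.1028, 0.0941]
tool_rot: [-0.216, -3.127, 0.004]
wrist_force: [-0.4, 0.5, -2.6]
gripper_width: 0.265
gripper_force: 78.9
```

Run:
```python
from h import *
o=st();s=snap('scene','s8')
# predicted outline points of cartridge vs. white-pixel blob in scene
def pred(th,off=.012):
    p=np.array(o['tool_pos'])+[0,0,off];a=np.array([-np.cos(np.radians(8))*np.cos(th),np.sin(np.radians(8))*np.cos(th),np.sin(th)])
    return [np.round(proj(s,p+a*d),1) for d in(-.092,-.041,0,.021,.033)]
print(pred(np.radians(50)))
c=np.array(pred(np.radians(50))[1]).astype(int)
g=cv2.cvtColor(s['pixels'],cv2.COLOR_RGB2GRAY)
print(c);print('\n'.join(' '.join(f'{v:3d}' for v in r) for r in g[c[1]-24:c[1]+26:2,c[0]-24:c[0]+30:2]))
```

```text
t 15.7 pos [0.5426 0.1028 0.0941] yax 82.1 zax [-0.007 -0.002 -1.   ] w 0.265 gf 78.9 F [-0.4  0.5 -2.6] q [-0.37  0.49  0.15  1.95 -0.11  0.72  1.28]
[array([267.8, 219. ]), array([275.1, 205.1]), array([281. , 193.6]), array([284.1, 187.7]), array([285.9, 184.2])]
[275 205]
135 136 135 136 131 132 136 135 124  45  39  42  36  35  36  35  35  36  35  34  34  36  43  74 129 128 126
133 131 132 130 132 134 135 134 135  96  46  40  36  35  37  49  35  36  34  34  34  36  43  59 102 129 124
132 133 135 132 130 133 132 134 132 124  79  81  36  35  37  52  36  35  35  35  40  81  52  50  60  58  62
133 132 133 134 132 133 132 133 139  85 115 107  43  39  59  96  39  35  36  35  58 117  55  43  52  58  49
132 134 135 131 129 132 133 128 110  80 123 109  55  44  95 114  66  35  36  38  49  99  55  36  39  51  97
133 134 134 131 131 134 132 132 119 120 122 110  56  60 112 115 100  36  34  37  37  35  36  35  42  95 128
133 136 134 129 130 132 130 128 121 122 122 120  71  96 114 114  85  37  36  36  35  34  35  51  98 130 129
131 130 131 132 130 134 134 123 121 120 120 120 112 114 114 113  67
[... 1176 characters left out ...]
  75  75  75  76  76  83  84  85  86  84  83  85  85
129 129 123 126 125 123 121 119 127 111  83 100  76  74  75  74  74  76  75  76  83  85  84  86  85  84  84
131 135 132 127 126 120 119 120 123 120  87  76  76  74  74  75  76  75  76  76  75  78  84  91  97  98  92
107 133 136 136 133 131 130 123 119  87  76  76  76  77  75  76  77  76  75  74  77  84  95 128 131 131 129
 60 130 134 136 133 131 134 123 110  77  78  77  76  84  80  83  84  84  83  75  84  87 134 131 131 131 131
 63 130 133 135 133 133 135 134 120  84  88  90 118 120 121 123  86  85  84  84  84  91 174 155 145 133 132
 76 129 135 135 137 134 133 135 133 131 128 131 133 130 127 128 119  85  86  84  86  85 143 181 181 177 169
```

>>> servo_tool(
  motion=[
    {"dp": [0, 0, -0.015], "yaw": 0},
    {"dp": [0, 0, -0.01], "yaw": 0},
    {"dp": [0, 0, -0.008], "yaw": 0},
    {"dp": [0, 0, 0], "yaw": 0},
    {"dp": [0, 0, 0], "yaw": 0},
  ],
  grip_force=30,
)

```text
time_s: 16.17
tool_pos: [0.5453, 0.1035, 0.0708]
tool_rot: [-0.217, -3.134, 0.0]
wrist_force: [-0.3, 0.1, -2.2]
gripper_width: 0.266
gripper_force: 78.9
```

>>> servo_tool(
  motion=[
    {"dp": [-0.004, 0.0006, -0.004], "yaw": 0},
    {"dp": [-0.004, 0.0006, -0.004], "yaw": 0},
    {"dp": [-0.004, 0.0006, -0.004], "yaw": 0},
    {"dp": [-0.004, 0.0006, -0.004], "yaw": 0},
    {"dp": [0, 0, 0], "yaw": 0},
  ],
)

```text
time_s: 16.58
tool_pos: [0.5336, 0.1053, 0.0598]
tool_rot: [0.217, 3.131, 0.001]
wrist_force: [-1.0, -1.9, 9.8]
gripper_width: 0.265
gripper_force: 80.6
```

>>> servo_tool(
  motion=[
    {"dp": [-0.003, 0.0004, -0.003], "yaw": 0},
    {"dp": [-0.003, 0.0004, -0.004], "yaw": 0},
    {"dp": [-0.003, 0.0004, -0.004], "yaw": 0},
    {"dp": [-0.002, 0.0003, -0.004], "yaw": 0},
    {"dp": [0, 0, 0], "yaw": 0},
  ],
  gripper=-1,
  grip_force=30,
)

```text
time_s: 17.0
tool_pos: [0.5216, 0.107, 0.0475]
tool_rot: [-0.216, -3.131, -0.0]
wrist_force: [-10.7, -0.6, 17.9]
gripper_width: 0.265
gripper_force: 81.9
```

```bash
cat > tilt.py <<'E'
from h import *
o=st();s=snap('scene','sx');g=cv2.cvtColor(s['pixels'],cv2.COLOR_RGB2GRAY)
p=np.array(o['tool_pos'])+[0,0,.012]
for th in(60,50,40,30,20,10,0):
    h=np.radians(th);a=np.array([-.99*np.cos(h),.139*np.cos(h),np.sin(h)])
    print(th,[[int(round(q)) for q in proj(s,p+a*d)] for d in(-.092,-.044)])
c=[int(q) for q in proj(s,p)]
print(c,'cols from',c[0]-40);
for r in range(c[1]-6,c[1]+44,2):print(r,' '.join(f'{v:3d}' for v in g[r,c[0]-40:c[0]+20:2]))
E
python3 tilt.py
```

```text
t 17.0 pos [0.5216 0.107  0.0475] yax 82.1 zax [-0.003  0.    -1.   ] w 0.265 gf 81.9 F [-10.7  -0.6  17.9] q [-0.37  0.54  0.13  2.01 -0.13  0.6   1.28]
60 [[274, 221], [279, 209]]
50 [[272, 222], [278, 210]]
40 [[270, 223], [277, 210]]
30 [[268, 223], [277, 210]]
20 [[267, 222], [276, 209]]
10 [[266, 220], [276, 208]]
0 [[266, 218], [276, 207]]
[284, 198] cols from 244
192 132 133 133 134 134 135 130 128 132 131 131 132 129 122 122 123 121  51  46  46 113  70  36  35  35  58 124  58  44  52
194 132 133 131 133 131 133 133 130 132 133 132 132 126 121 120 121 113  54  53  88 120  91  38  35  37  45  72  52  36  40
196 130 131 131 131 131 131 129 129 131 132 131 127 121 120 120 121 115  61  67 119 120 110  40  36  37  38  35  35  36  45
198 132 131 131 127 127 130 129 129 132 133 127 122 122 119 119 122 120  98 122 121 120 105  41  36  35  36  35  40  71 120
200 134 131 131 131 129 133 133 130 128 127 119 119 122 120 122 122 121 148 134 120 121  89  57  35  39  41  60  98 132 133
202 130 130 131 129 128 134 131 131 127 121 120 119 122 121 122 121 133 176 138 121 119  64  51  40  90 12
[... 1673 characters left out ...]
 133 132 132 134 132 133 132 130 128 128 131 130  91  86  85  84 166 181 180 181
232 123 106  89  94  88 130 132 133 132 131 133 131 130 130 133 134 130 132 131 131 133 134 130 101  96  59  84 133 169 170
234 134 129  89  89 107 133 130 130 132 131 131 132 133 131 129 130 130 133 132 130 130 133 134 136 130  56  49  73  83  83
236 133 135 133 132 135 135 132 134 133 133 130 130 132 131 132 128 128 132 130 129 127 131 133 131 112  55  44  45  46  46
238 134 136 133 133 137 137 135 133 134 133 133 131 133 134 131 129 130 132 133 132 128 128 132 130 113  66  44  44  44  45
240 137 138 134 138 135 130 132 135 131 132 133 133 131 129 130 130 129 132 128 128 129 127 131 131 112 100  67  48  45  58
```

>>> servo_tool(
  motion=[
    {"dp": [-0.004, 0.0005, -0.005], "yaw": 0},
    {"dp": [-0.004, 0.0005, -0.006], "yaw": 0},
    {"dp": [-0.003, 0.0005, -0.006], "yaw": 0},
    {"dp": [-0.003, 0.0004, -0.005], "yaw": 0},
    {"dp": [0, 0, 0], "yaw": 0},
  ],
)

```text
time_s: 17.47
tool_pos: [0.5118, 0.1088, 0.0292]
tool_rot: [-0.216, -3.134, -0.001]
wrist_force: [-4.9, 0.7, 7.7]
gripper_width: 0.268
gripper_force: 79.0
```

>>> servo_tool(
  motion=[
    {"dp": [-0.003, 0.0004, -0.006], "yaw": 0},
    {"dp": [-0.003, 0.0004, -0.006], "yaw": 0},
    {"dp": [-0.002, 0.0002, -0.005], "yaw": 0},
    {"dp": [-0.001, 0.0001, -0.003], "yaw": 0},
    {"dp": [0, 0, 0], "yaw": 0},
  ],
)

```text
time_s: 17.88
tool_pos: [0.5057, 0.1098, 0.0133]
tool_rot: [0.215, 3.133, 0.002]
wrist_force: [-3.5, 1.1, 4.9]
gripper_width: 0.266
gripper_force: 78.4
```

```bash
python3 tilt.py
```

```text
t 17.88 pos [0.5057 0.1098 0.0133] yax 82.1 zax [ 0.002  0.001 -1.   ] w 0.266 gf 78.4 F [-3.5  1.1  4.9] q [-0.37  0.59  0.12  2.06 -0.14  0.5   1.28]
60 [[276, 223], [282, 212]]
50 [[274, 225], [281, 212]]
40 [[272, 225], [280, 213]]
30 [[271, 225], [279, 212]]
20 [[270, 224], [279, 212]]
10 [[269, 222], [278, 211]]
0 [[269, 220], [278, 210]]
[286, 200] cols from 246
194 133 131 133 131 133 132 130 132 132 131 132 128 122 120 121 119 120  56  37  35  63  71  35  35  34  50 120  75  46  56
196 130 131 130 131 131 129 128 131 132 131 128 122 120 120 121 120 115  60  59  53 112  90  35  35  35  49 113  64  42  43
198 131 131 127 127 130 129 129 132 133 129 127 122 119 118 122 118  80  54  58 100 118 112  43  34  37  38  40  38  35  37
200 132 131 131 129 133 133 130 128 130 128 120 122 120 122 119  84  73  69 106 118 119 112  43  35  36  36  35  35  40  71
202 130 131 130 128 134 131 131 127 129 127 119 121 122 122 112  77  76 136 133 119 119 107  58  35  37  35  36  49 114 124
204 132 133 132 130 132 131 130 129 129 120 121 119 122 123 122 120 140 179 167 119 118  79  59  36  46  50 
[... 1671 characters left out ...]
 131 130 130 132 134 130 132 132 131 132 133 133 135 133  70  84 133 168 170 154
234 129  88  90 107 133 130 129 131 131 130 133 133 131 129 131 130 132 132 130 130 133 134 136 130  56  49  73  82  82  71
236 135 133 132 134 135 132 134 133 132 130 130 132 130 132 128 128 132 130 128 126 130 133 131 111  55  43  45  45  46  52
238 135 133 133 136 137 135 133 134 133 133 131 133 134 130 129 130 133 133 131 127 128 131 129 113  66  44  44  44  44  63
240 138 134 137 135 130 132 134 130 132 133 133 130 128 130 129 129 133 129 128 129 127 131 131 112  99  67  47  47  58  97
242 136 134 136 134 134 131 132 133 133 135 132 133 133 132 128 128 130 129 127 132 134 132 133 128  91  95  98  99  80  81
```

>>> servo_tool(
  motion=[
    {"dp": [-0.001, 0.0001, -0.003], "yaw": 0},
    {"dp": [-0.001, 0, -0.003], "yaw": 0},
    {"dp": [0, 0, -0.002], "yaw": 0},
    {"dp": [0, 0, 0], "yaw": 0},
    {"dp": [0, 0, 0], "yaw": 0},
  ],
)

```text
time_s: 18.35
tool_pos: [0.5039, 0.11, 0.0076]
tool_rot: [0.215, 3.133, 0.002]
wrist_force: [-4.9, 0.7, 12.1]
gripper_width: 0.265
gripper_force: 79.5
```

>>> servo_tool(
  motion=[
    {"dp": [0, 0, -0.002], "yaw": 0},
    {"dp": [0, 0, -0.001], "yaw": 0},
    {"dp": [0, 0, 0], "yaw": 0},
    {"dp": [0, 0, 0], "yaw": 0},
    {"dp": [0, 0, 0], "yaw": 0},
  ],
)

```text
time_s: 18.77
tool_pos: [0.503, 0.1102, 0.0054]
tool_rot: [-0.215, -3.133, -0.002]
wrist_force: [-8.4, 0.5, 16.1]
gripper_width: 0.262
gripper_force: 80.5
```

>>> servo_tool(
  motion=[
    {"dp": [0, 0, 0], "yaw": 0},
    {"dp": [0, 0, 0], "yaw": 0},
    {"dp": [0, 0, 0], "yaw": 0},
    {"dp": [0, 0, 0.003], "yaw": 0},
    {"dp": [0, 0, 0.008], "yaw": 0},
  ],
  gripper=-1,
  grip_force=120,
)

```text
time_s: 19.18
tool_pos: [0.5032, 0.1093, 0.0126]
tool_rot: [-0.216, -3.133, 0.0]
wrist_force: [0.5, 1.0, -1.6]
gripper_width: 0.258
gripper_force: 117.6
```

>>> servo_tool(
  motion=[
    {"dp": [0, 0, 0.02], "yaw": 0},
    {"dp": [0, 0, 0.035], "yaw": 0},
    {"dp": [0, 0, 0.04], "yaw": 0},
    {"dp": [0, 0, 0.04], "yaw": 0},
    {"dp": [0, 0, 0.04], "yaw": 0},
  ],
)

```text
time_s: 19.6
tool_pos: [0.5032, 0.1089, 0.154]
tool_rot: [-0.217, -3.134, 0.001]
wrist_force: [0.7, -0.2, -2.9]
gripper_width: 0.256
gripper_force: 117.7
```

>>> servo_tool(
  motion=[
    {"dp": [0, 0, 0.04], "yaw": 0},
    {"dp": [0, 0, 0.04], "yaw": 0},
    {"dp": [0, 0, 0.04], "yaw": 0},
    {"dp": [0, 0, 0.03], "yaw": 0},
    {"dp": [0, 0, 0.015], "yaw": 0},
  ],
)

```text
time_s: 20.02
tool_pos: [0.5049, 0.1093, 0.2884]
tool_rot: [0.217, 3.129, 0.003]
wrist_force: [0.0, 0.7, -2.2]
gripper_width: 0.258
gripper_force: 117.7
```

>>> servo_tool(
  motion=[
    {"dp": [0, 0, 0], "yaw": 0},
    {"dp": [0, 0, 0], "yaw": 0},
    {"dp": [0, 0, 0], "yaw": 0},
    {"dp": [0, 0, 0], "yaw": 0},
    {"dp": [0, 0, 0], "yaw": 0},
  ],
)

```text
time_s: 20.43
tool_pos: [0.5031, 0.1089, 0.2831]
tool_rot: [-0.216, -3.132, 0.002]
wrist_force: [-0.4, 0.2, -1.9]
gripper_width: 0.259
gripper_force: 117.7
```

```bash
cat > tilt2.py <<'E'
from h import *
import sys
o=st();s=snap('scene','sy');g=cv2.cvtColor(s['pixels'],cv2.COLOR_RGB2GRAY)
p=np.array(o['tool_pos'])+[0,0,.012]
for th in(20,10,5,0,-5,-10,-20):
    h=np.radians(th);a=np.array([-.99*np.cos(h),.139*np.cos(h),np.sin(h)])
    print(th,[[int(round(q)) for q in proj(s,p+a*d)] for d in(-.092,-.044,.033)])
c=[int(q) for q in proj(s,p)]
print(c,'cols from',c[0]-40);
for r in range(c[1]-6,c[1]+40,2):print(r,' '.join(f'{v:3d}' for v in g[r,c[0]-40:c[0]+16:2]))
E
python3 tilt2.py
```

```text
t 20.43 pos [0.5031 0.1089 0.2831] yax 82.1 zax [-0.003 -0.001 -1.   ] w 0.259 gf 117.7 F [-0.4  0.2 -1.9] q [-0.44  0.18  0.19  1.88 -0.04  1.08  1.19]
20 [[275, 171], [286, 157], [302, 134]]
10 [[274, 168], [285, 155], [302, 135]]
5 [[274, 166], [285, 154], [302, 136]]
0 [[274, 165], [285, 154], [302, 137]]
-5 [[275, 163], [286, 153], [302, 138]]
-10 [[275, 160], [286, 152], [302, 138]]
-20 [[277, 155], [287, 149], [301, 140]]
[295, 143] cols from 255
137 132 132 132 134 132 133 134 134 134 133 133 133 134 135 129 121  92  57  47  53 110 114  47  35  34  36  44  76
139 133 133 132 132 133 133 134 133 132 131 133 133 132 133 124 120  85  57  52 109 116 115  48  35  35  36  36  33
141 133 131 132 132 134 134 133 133 133 132 133 133 129 131 122 122  74  72 110 116 117 114  49  36  36  35  35  35
143 133 133 134 132 135 134 134 133 132 132 132 132 131 128 122 121 114 155 116 116 116 105  62  36  36  36  37  41
145 131 130 130 131 133 133 132 135 134 132 132 133 132 126 120 125 172 165 117 116 116 102  62  38  35  64  75 126
147 134 133 131 135 135 133 133 134 133 134 133 134 132 122 12
[... 1325 characters left out ...]
 131
171 134 134 135 135 135 135 138 133 132 126 122 125  82 120 122 122 124 122 120 123 124 124 133 131 129 130 130 132
173 133 134 136 135 135 133 135 134 133 128 127  93  98 126 123 123 124 124 120 121 121 123 133 131 129 129 126 127
175 134 135 133 133 132 133 134 134 128 126 116  90 120 123 124 125 123 123 121 124 122 129 132 132 128 128 129 130
177 133 133 132 132 131 132 131 135 126 131  80 117 122 123 119 122 122 120 121 122 126 133 129 130 129 128 129 130
179 131 134 133 131 133 133 133 133 117 101  91 124 122 123 121 122 122 123 121 121 122 133 129 131 130 129 127 127
181 134 135 131 131 136 134 134 131 130  82 118 124 121 123 125 122 122 123 123 119 123 130 130 129 127 129 131 130
```

Run:
```python
from h import *
st(); print(bot.close_job())
```

```text
t 20.48 pos [0.5033 0.109  0.2834] yax 82.1 zax [-0.002 -0.001 -1.   ] w 0.252 gf 117.7 F [ 0.6  0.1 -2.8] q [-0.44  0.18  0.19  1.88 -0.04  1.08  1.19]
the job is handed in; nothing more can be done
None
```

I drove the release pin home with the mallet, stood the mallet back on the bench and let it go. The cartridge is out of the dock and was handed in held level to about 3–4° by camera, roughly 29 cm above the bench, at 20.5 s; I levelled it by pressing its lower end on the bench to turn it in the grip.

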